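# Straighten a row of track sections with a ruler

### The job

The four grey track sections are about to be taped down for painting: pick up the grip ruler from its black rubber mat and, with its long edge, slide the sections away from the robot over the green cutting mat until their near edges all lie in a straight row along the bold white line. Then lay the ruler back down flat on its rubber mat, lengthwise. Move the sections with the ruler only, keep them flat, and leave the yellow cab, the orange wheel set and the loupe undisturbed.

Things in the scene. Friction and masses are not known exactly. Their poses are not given: they have to be found in the camera images.
- track0_near (a point): grey plastic crawler track section, one of four alike, numbered along the row from right (-y) to left; 60 mm along the row (its y), 44 mm wide (its x), flat-sided body 8 mm high, cross ribs up to 13 mm, 20 to 45 g, loose on the cutting mat. This point: middle of its near (robot-side) 60 mm edge, at its underside; x points to its far edge, z up
- track1_near (a point): another track section, as track0: middle of its near 60 mm edge, at its underside; same axes
- track2_near (a point): another track section, as track0: middle of its near 60 mm edge, at its underside; same axes
- track3_near (a point): another track section, as track0: middle of its near 60 mm edge, at its underside; same axes
- cut_mat: green self-healing cutting mat with a pale grid, 420 mm along its y, 250 mm along its x, 3 mm thick, fixed to the bench; origin at the centre of its underside; x points away from the robot. (A fixed aluminium hand press, 263 mm high, stands out of the way at the far right end of the bench, beyond x = 0.75 and right of y = -0.38)
- line (a point): middle of the bold white line (4 mm wide, 400 mm along y) printed on top of the cutting mat; x points across it, away from the robot. At the start the sections' near edges lie 14 to 58 mm on the robot's side of it, turned up to 0.2 rad, spaced about 72 mm along y; the row is centred on the mat
- ruler_grip (a point): aluminium ruler: flat blade 330 mm long (y), 64 wide (x), 5 thick, both straight long edges 32 mm from the middle, usable alike. An upright black hand grip with a red stripe stands along its middle, 150 mm long (y), 22 wide (x), top 48 mm above the blade's underside. This point: middle of the grip, 32 mm above the underside; z up. About 270 g, balanced here; starts flat on the tool mat
- tool_mat_top (a point): middle of the top face of the black rubber tool mat with two blue stripes, the ruler's place: 360 mm long (its y) by 110 mm wide (its x), 3 mm thick, fixed to the bench to the left or right of the cutting mat, its length pointing roughly away from the robot
- cab: bystander: yellow plastic bulldozer cab, 104 x 84 x 98 mm high, loose on the bench on the other side of the cutting mat from the tool mat; origin at the centre of its underside
- wheel_frame: bystander: orange plastic wheel set, four wheels still on their moulding frame, 90 (x) by 150 (y) by 14 mm, loose and flat on the bench past one far corner of the cutting mat; origin at the centre of its underside
- loupe: bystander: glass loupe on a short stand, round base 68 mm across, lens 64 mm across held out to its +x side (away from the robot), about 92 mm high, loose, past the other far corner of the cutting mat; origin at the centre of its base's underside
There are look-alikes about, which are no part of the job. Leave any pink or purple look-alike of the part that bears track0_near alone.

How it is judged:
On the way, in this order (a step that is already met when the one before it is completed fails the run):
1. the ruler is lifted off its rubber mat in the gripper (z of ruler_grip in the frame of tool_mat_top above 0.045 m and contact force between the fingers and ruler above 1 N), for 0.2 s.
2. the four sections lie straight along the white line (((x of track0_near in the frame of line between -0.006 and 0 m and x of track1_near in the frame of line between -0.006 and 0 m and x of track2_near in the frame of line between -0.006 and 0 m and x of track3_near in the frame of line between -0.006 and 0 m) or (x of track0_near in the frame of line between -0.0045 and 0.0015 m and x of track1_near in the frame of line between -0.0045 and 0.0015 m and x of track2_near in the frame of line between -0.0045 and 0.0015 m and x of track3_near in the frame of line between -0.0045 and 0.0015 m) or (x of track0_near in the frame of line between -0.003 and 0.003 m and x of track1_near in the frame of line between -0.003 and 0.003 m and x of track2_near in the frame of line between -0.003 and 0.003 m and x of track3_near in the frame of line between -0.003 and 0.003 m) or (x of track0_near in the frame of line between -0.0015 and 0.0045 m and x of track1_near in the frame of line between -0.0015 and 0.0045 m and x of track2_near in the frame of line between -0.0015 and 0.0045 m and x of track3_near in the frame of line between -0.0015 and 0.0045 m) or (x of track0_near in the frame of line between 0 and 0.006 m and x of track1_near in the frame of line between 0 and 0.006 m and x of track2_near in the frame of line between 0 and 0.006 m and x of track3_near in the frame of line between 0 and 0.006 m)) and angle between the x axis of each of track0_near, track1_near, track2_near, track3_near and the x axis of line, either way round below 0.07 rad and y of track0_near in the frame of line between -0.19 and 0.19 m and z of each of track0_near, track1_near, track2_near, track3_near in the frame of line below 0.003 m and angle between each of track0_near, track1_near, track2_near, track3_near's own z axis and vertical below 0.1 rad and y of track1_near in the frame of line between -0.19 and 0.19 m and y of track2_near in the frame of line between -0.19 and 0.19 m and y of track3_near in the frame of line between -0.19 and 0.19 m), for 0.2 s.
At the end, for the whole second after the job is handed in: The four near edges lie at most 6 mm from the white line and within about 5 mm of one another, square to it within 4 degrees, flat on the mat; the ruler lies flat on its rubber mat, lengthwise within 0.2 rad, its middle within 35 mm across and 40 mm along of the mat's middle; all at rest (all of step 2 and x of ruler_grip in the frame of tool_mat_top between -0.035 and 0.035 m and y of ruler_grip in the frame of tool_mat_top between -0.04 and 0.04 m and z of ruler_grip in the frame of tool_mat_top between 0.02 and 0.036 m and angle between ruler_grip's own z axis and vertical below 0.08 rad and angle between the y axis of ruler_grip and the y axis of tool_mat_top, either way round below 0.2 rad and linear speed of each of ruler, track0, track1, track2, track3 below 0.01 m/s); the robot touches nothing.
It fails at once if a track section is touched by the gripper or arm instead of the ruler (contact force between any of the fingers, the arm and track0 above 0.5 N or contact force between any of the fingers, the arm and track1 above 0.5 N or contact force between any of the fingers, the arm and track2 above 0.5 N or contact force between any of the fingers, the arm and track3 above 0.5 N).
It fails at once if a track section is lifted more than 15 mm or tipped by more than 20 degrees (height (world z) of any of track0_near, track1_near, track2_near, track3_near above 0.018 m or angle between any of track0_near, track1_near, track2_near, track3_near's own z axis and vertical above 0.35 rad).
It fails at once if the cab, wheel frame or loupe is moved by more than 15 mm, or the cab or loupe is tipped (distance of any of cab, wheel_frame, loupe from where it was at the start of the episode above 0.015 m or angle between any of cab, loupe's own z axis and vertical above 0.3 rad).
It also fails if it takes over 56 s, if anything falls off the work surface, if the arm or the gripper's body presses on something with over 40 N, if the wrist force passes 120 N, or if a joint passes its speed limit or range.

### The arm

A 6-joint arm with a two-finger parallel gripper is mounted at the origin on the work surface. World frame = base frame: x ahead of the robot, y to its left, z up, the work surface at z = 0. Lengths are in m, angles in rad, forces in N, time in s.
With the tool pointing down it reaches from about 0.225 to 0.875 m from the base axis. Payload 3.4 kg.
Tool frame: the origin (TCP) lies between the finger pads; the fingertips stand 8 mm ahead of it and the grasp point (between the pads) lies 11 mm behind it; z points along the fingers, y is the line along which they close (so a half turn about z gives the same grasp; the last joint's range is limited). The gripper opens to 85 mm and grips with 20 to 120 N. Pads are 22 mm wide; open, the fingers measure 114 mm over their backs; the gripper's body (76 mm by 85 mm) begins 54 mm behind the grasp point. The pads swing forward as they close: fully open they stand 13 mm farther back than shut.
Start: joints at [-1.423, 0.276, 1.505, -0, 1.361, -0.121], TCP at [0.153, -0.554, 0.239] pointing down, gripper open.
Joint ranges: [-2.89, 2.89], [-0.75, 2.08], [0.22, 2.7], [-1.18, 4.32], [0.11, 2.71], [-2.7, 2.7]. Speed limits (rad/s): [2.57, 2.57, 3.14, 3.14, 3.14, 3.14].

### API

Orientations are given as a unit quaternion [w, x, y, z].
In Python, from rig import manip, optics, finder gives the robot as it stands.
- The arm moves only by the tool servo_tool, never from a script. Its argument "increments" is a list of rows, each a list of 7 numbers: the shift along the tool's x, y, z in cm, then the turn, a rotation vector about the tool's x, y, z in degrees, then the closure, from -1 (fully open) to 1 (shut). In form: [[x, y, z, rx, ry, rz, gripper], ...]. A call has exactly 5 rows; each row shifts and turns the commanded pose from where the row before left it, along the tool's axes as they then stand; what a row does not reach is not made up. A row lasts 1/10 s, in which the tool goes at most 50 mm and 8.59 degrees, less where a joint would pass 70% of its speed; a pose out of reach is approached as far as the arm can. A call is refused whole if a number of a shift passes 5 or a number of a turn 8.59, either way. A call with a gripper value outside its range is refused whole. The fingers move at their own pace and stop on an object; "squeeze" is the grip in N (left out, the last holds). Time passes only in rows, so rows that do not move let the fingers close, or fill a call up. It gives the time, the measured TCP pose, the force, the opening and the grip force at its end, in the units of the state.
- manip.get_state(): the state, without advancing time (a new reading comes with each control period).
- optics.get_image(name): name is "side" or "top" or "wrist"; returns the picture (400x640x3 uint8, red, green, blue); there is no depth.
- optics.get_calibration(name): a dict with "fov_y" (degrees; the focal length in pixels is half the picture's height over the tangent of half this angle, whatever the lens; pixels are square), "cx", "cy" (the principal point, pixels), "dist_coeffs" ([k1, k2, p1, p2, k3] as OpenCV has them; the pictures are not rectified), "world_to_cam" (4x4, takes a point from world to camera coordinates). Camera axes: x right, y down, z forward; pixel columns grow to the right and rows downward; lengths in m; the calibration is good to about 2 mm. A picture is of the moment at which its call begins: read the wrist's pose just before it. get_calibration takes no time and is no camera call; for the wrist camera it gives the pose at the moment of the call.
- manip.sign_off(): hands the job in; it is judged then, once.
Trained networks look in the newest picture that a camera, given by its name, has taken for a name from the list of things; names that differ only in an ending like _2 or _b are one class to them, and where a whole thing is asked for, a point or a joint stands for the part that bears it (a point fixed in the world has none). Each returns a list of dicts, best first, with "p" (0 to 1); they miss things now and then, are a little off and sometimes report something else, mostly with a low value. They report only what shows in the picture. A call takes as long as a camera call. They do not tell look-alikes from the thing itself.
- finder.silhouettes(label, camera): "region" (400x640 bool, what is visible of it) and "box" ([centre column, centre row, width, height] in pixels, round what is visible of it).
- finder.tip_of(label, camera): "at" ([column, row] in pixels: a listed point, or the origin of a listed thing).
The state is a dict: "clock": time; "qpos": joint angles; "qd": joint speeds; "effort": joint torques, N m; "position": TCP position; "ee_rot": TCP orientation; "contact_force": force on the tool from outside, world axes, zero at the start; "moment": the same for the moment, N m; "width": finger opening in m; "gripper_force": force on a finger pad.
Only numpy, scipy, OpenCV 4.12 (cv2) and the standard library are available. Lean on these libraries where they do the work, as an engineer would, in place of code of your own. Each camera call takes 0.05 s, during which the arm holds its last target. There are 200 camera calls.

## Working session

There is one attempt and no reset: what is moved stays moved. The work goes in short steps, Python scripts to look and compute and a tool call to move; the robot and the scene stay as the last step left them, time stands still between calls to the robot, and variables do not carry over. Pictures are saved under pics/ and viewed, at most 10 in all, crops included, and the job is handed in when it is done.

Besides the shell and the picture viewer there is one more tool, called after "Emit:" as name(argument=value, ...) on one line, values as JSON. servo_tool: Moves the arm, as the interface text tells. Its arguments: {"type":"object","properties":{"increments":{"type":"array","items":{"type":"array","items":{"type":"number"}}},"squeeze":{"type":"number"}},"required":["increments"]}

```bash
ls; mkdir -p pics
cat > h.py <<'E'
import numpy as np, cv2
from rig import manip, optics, finder
def K(c):
    f=200/np.tan(np.radians(c["fov_y"])/2); return np.array([[f,0,c["cx"]],[0,f,c["cy"]],[0,0,1.]])
def w(px,z,c):
    "pixels -> world xy on plane z"
    T=np.array(c["world_to_cam"]); R,t=T[:3,:3],T[:3,3]
    u=cv2.undistortPoints(np.array(px,float).reshape(-1,1,2),K(c),np.array(c["dist_coeffs"])).reshape(-1,2)
    d=np.c_[u,np.ones(len(u))]@R; o=-R.T@t
    return o+d*((z-o[2])/d[:,2])[:,None]
def proj(P,c):
    T=np.array(c["world_to_cam"]); r,_=cv2.Rodrigues(T[:3,:3])
    return cv2.projectPoints(np.array(P,float).reshape(-1,1,3),r,T[:3,3],K(c),np.array(c["dist_coeffs"]))[0].reshape(-1,2)
def snap(n,f=None):
    im=optics.get_image(n)
    if f: cv2.imwrite("pics/"+f,im[:,:,::-1])
    return im
E
python3 - <<'E'
from h import *
snap("top","top0.png"); c=optics.get_calibration("top")
T=np.array(c["world_to_cam"]);print("cam",-T[:3,:3].T@T[:3,3],c["fov_y"])
Z=dict(track0_near=.003,line=.003,cut_mat=0,ruler_grip=.035,tool_mat_top=.003,cab=0,wheel_frame=0,loupe=0)
for n,z in Z.items():
    for d in finder.tip_of(n,"top"):
        print(n,round(d["p"],2),np.round(d["at"],1),np.round(w([d["at"]],z,c)[0],4))
snap("side","side0.png")
E
```

```text
pics
cam [ 0.35764145 -0.01030816  1.22425718] 43.11139785476292
track0_near 0.89 [383.8 225.8] [ 0.498  -0.1491  0.003 ]
track0_near 0.84 [419.3 315.7] [ 0.2806 -0.2255  0.003 ]
track0_near 0.66 [396.2 109.3] [ 0.7938 -0.1934  0.003 ]
track0_near 0.19 [456.1 141.9] [ 0.7053 -0.3406  0.003 ]
line 0.86 [343.5 201.7] [ 0.5596 -0.0529  0.003 ]
cut_mat 0.81 [338.9 212.2] [ 0.5344 -0.041   0.    ]
cut_mat 0.65 [483.7 238.8] [ 0.46   -0.3938  0.    ]
ruler_grip 0.72 [487.8 228. ] [ 0.4826 -0.3946  0.035 ]
ruler_grip 0.63 [339.  213.5] [ 0.5262 -0.0403  0.035 ]
tool_mat_top 0.73 [480.8 237.3] [ 0.4636 -0.3859  0.003 ]
tool_mat_top 0.48 [294.4 203.5] [0.558  0.0673 0.003 ]
cab 0.84 [167.8 254.3] [0.4404 0.3786 0.    ]
wheel_frame 0.63 [187.  146.8] [0.7097 0.3368 0.    ]
loupe 0.75 [458.  141.9] [ 0.7061 -0.3462  0.    ]
loupe 0.57 [340.6 211.9] [ 0.535  -0.0451  0.    ]
```

```bash
python3 -c "
import cv2
im=cv2.imread('pics/top0.png')[90:340,130:530]
cv2.imwrite('pics/top0c.png',cv2.resize(im,None,fx=2,fy=2,interpolation=cv2.INTER_CUBIC))"
```

```text
(no output)
```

View pics/top0c.png

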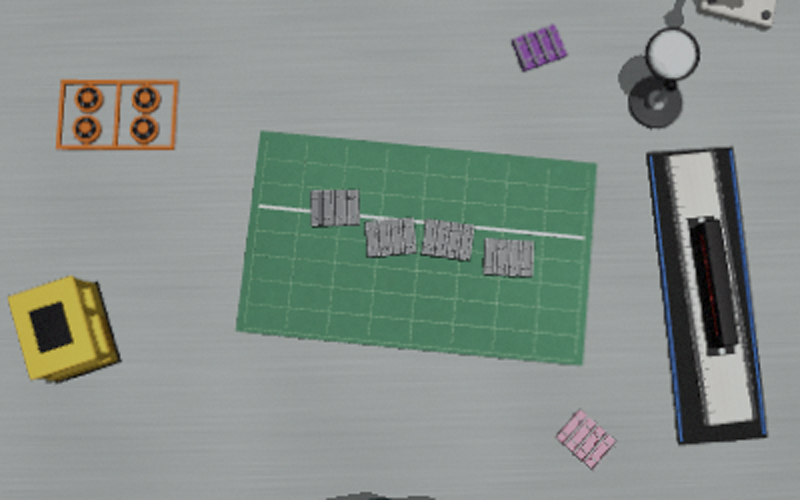

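View pics/side0.png

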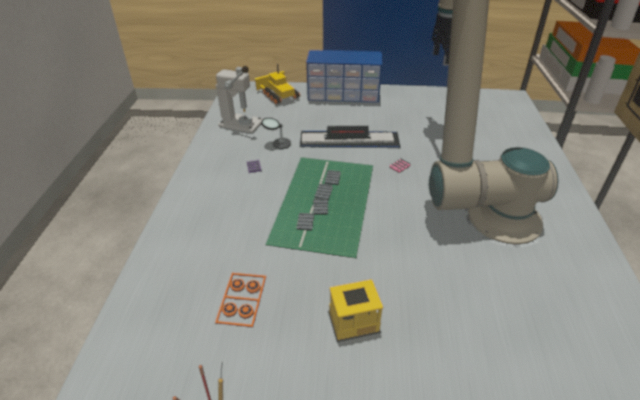

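The top crop shows the green mat in the middle. The white line runs from full-image px (259,193) to (422,209), with four grey tracks on or below it. The ruler lies on the black mat at about (487,232). The pink (423,309) and purple (400,113) look-alikes, cab, wheels and loupe are clear of the row. Next I'll measure precisely.

```bash
cat > seg.py <<'E'
from h import *
from scipy import ndimage
def rect(mask,z,c,keep=1):
    l,n=ndimage.label(mask)
    k=1+np.argmax(ndimage.sum(mask,l,range(1,n+1)))
    v,u=np.nonzero(l==k); P=w(np.c_[u,v],z,c)[:,:2]
    (cx,cy),(a,b),ang=cv2.minAreaRect(P.astype(np.float32)*1000)
    if a<b: a,b,ang=b,a,ang-90   # long side direction
    return np.array([cx,cy,a,b,(ang+90)%180-90])
E
python3 - <<'E'
from seg import *
im=cv2.imread("pics/top0.png"); c=optics.get_calibration("top")
h=cv2.cvtColor(im,cv2.COLOR_BGR2HSV); H,S,V=[h[...,i].astype(int) for i in range(3)]
g=(H>55)&(H<90)&(S>70)
gm=ndimage.binary_fill_holes(g); print("mat",rect(gm,.003,c).round(1))
box=np.zeros_like(g); box[150:290,240:430]=1
inn=ndimage.binary_erosion(gm,iterations=3)
white=inn&(V>185)&(S<60)
v,u=np.nonzero(white);P=w(np.c_[u,v],.003,c)
vx=cv2.fitLine(P[:,:2].astype(np.float32),cv2.DIST_HUBER,0,.001,.001).ravel();print("line",vx,len(P),np.degrees(np.arctan2(vx[1],vx[0])))
grey=inn&(S<60)&(V<175); grey=ndimage.binary_opening(grey,iterations=2)
l,n=ndimage.label(grey)
for i in range(1,n+1):
    if (l==i).sum()>100:print("trk",(l==i).sum(),rect(l==i,.012,c).round(1))
b2=np.zeros_like(g); b2[150:330,440:530]=1
bl=b2.astype(bool)&(V<60); bl=ndimage.binary_opening(bl)
full=ndimage.binary_closing(b2.astype(bool)&((V<60)|(V>200)|((H>100)&(H<125)&(S>120))),iterations=2)
print("tool mat",rect(ndimage.binary_fill_holes(full),.003,c).round(1))
wh=b2.astype(bool)&(V>185)&(S<40)
v,u=np.nonzero(wh);P=w(np.c_[u,v],.005+.003,c);print("ruler white",cv2.minAreaRect((P[:,:2]*1000).astype(np.float32)),len(P))
red=b2.astype(bool)&((H<8)|(H>172))&(S>120)&(V>60)
v,u=np.nonzero(red);P=w(np.c_[u,v],.051,c);print("red",P.mean(0),cv2.fitLine(P[:,:2].astype(np.float32),cv2.DIST_L2,0,.01,.01).ravel(),len(P))
s=manip.get_state();print(s)
from scipy.spatial.transform import Rotation as R
q=s["ee_rot"];print(R.from_quat([q[1],q[2],q[3],q[0]]).as_matrix().round(3))
E
```

```text
mat [533.  -40.7 418.8 249.2  83. ]
line [ 0.12171172  0.9925655   0.55359274 -0.11928743] 81 83.009094
trk 439 [581.2  61.2  61.   42.1  88.6]
trk 451 [544.8  -7.2  61.5  46.8 -85.6]
trk 449 [538.8 -76.4  61.1  44.4  80.4]
trk 447 [ 515.1 -149.3   59.9   44.5   84.7]
tool mat [ 466.1 -390.8  358.4  109.5    2.9]
ruler white ((474.5716552734375, -395.66461181640625), (326.2136535644531, 51.42881393432617), 4.970663070678711) 1379
red [ 0.46312255 -0.38024784  0.051     ] [ 0.9950387   0.09948876  0.46312255 -0.38024783] 6
{'clock': 0.5, 'qpos': array([-1.42298456e+00,  2.75935366e-01,  1.50493943e+00,  6.32286689e-05,
        1.36072897e+00, -1.20987917e-01]), 'qd': array([ 0.00083382, -0.00143878, -0.00045227, -0.00034012,  0.00031486,
       -0.00011729]), 'effort': array([-4.32103834e-04, -4.16257417e+01, -2.45877975e+01, -2.04960711e-04,
        1.32530877e-03, -1.30187615e-06]), 'position': array([ 0.15272945, -0.55435399,  0.23929208]), 'ee_rot': array([-5.97097486e-06,  9.90982811e-01,  1.33989057e-01,  3.08420099e-05]), 'contact_force': array([ 0.56073949,  0.869114  , -0.17052496]), 'moment': array([ 0.02763815, -0.00136509,  0.02335271]), 'gripper_force': 0.0, 'width': 0.08530138220371797}
[[ 0.964  0.266  0.   ]
 [ 0.266 -0.964  0.   ]
 [ 0.    -0.    -1.   ]]
```

Emit:
servo_tool(increments=[[4.4,-0.9,0,0,0,0,-1],[4.4,-0.9,0,0,0,0,-1],[4.4,-0.9,0,0,0,0,-1],[4.4,-0.9,0,0,0,0,-1],[4.4,-0.9,0,0,0,0,-1]], squeeze=80)

```text
clock: 1.0
position: [0.3543, -0.4517, 0.2395]
ee_rot: [0.0, 0.991, 0.134, 0.0]
contact_force: [0.1, -0.9, 1.2]
width: 0.0856
gripper_force: 0.0
```

Emit:
servo_tool(increments=[[4.4,-0.9,0,0,0,0,-1],[4.4,-0.9,0,0,0,0,-1],[4.4,-0.9,0,0,0,0,-1],[0,0,0,0,0,5,-1],[0,0,0,0,0,5,-1]])

```text
clock: 1.5
position: [0.4745, -0.3903, 0.239]
ee_rot: [-0.0, 0.999, 0.047, -0.0]
contact_force: [-0.8, -0.2, 0.7]
width: 0.0857
gripper_force: 0.0
```

```bash
cat >> h.py <<'E'
from scipy.spatial.transform import Rotation as R
def pose():
    s=manip.get_state();q=s["ee_rot"];M=R.from_quat([q[1],q[2],q[3],q[0]]).as_matrix()
    print("t",round(s["clock"],2),"p",s["position"].round(4),"ang",np.degrees(np.arctan2(M[1,0],M[0,0])).round(2),"tilt",M[2].round(3),"w",round(s["width"],4),"F",s["contact_force"].round(2),"g",round(s["gripper_force"],1))
    return s["position"],M
E
python3 - <<'E'
from h import *
pose()
snap("wrist","w1.png");c=optics.get_calibration("wrist")
T=np.array(c["world_to_cam"]);print("cam",-T[:3,:3].T@T[:3,3],c["fov_y"],T[:3,:3].round(2))
for n,z in (("ruler_grip",.035),("tool_mat_top",.003)):
    for d in finder.tip_of(n,"wrist"): print(n,round(d["p"],2),np.round(d["at"],1),np.round(w([d["at"]],z,c)[0],4))
E
```

```text
t 1.5 p [ 0.4745 -0.3903  0.239 ] ang 5.38 tilt [-0. -0. -1.] w 0.0857 F [-0.79 -0.22  0.7 ] g 0.0
cam [ 0.55240896 -0.38354647  0.37385941] 63.49025813586252 [[ 0.09 -1.    0.  ]
 [-0.95 -0.09  0.31]
 [-0.31 -0.03 -0.95]]
ruler_grip 0.92 [322.9 169.3] [ 0.4753 -0.3944  0.035 ]
```

View pics/w1.png

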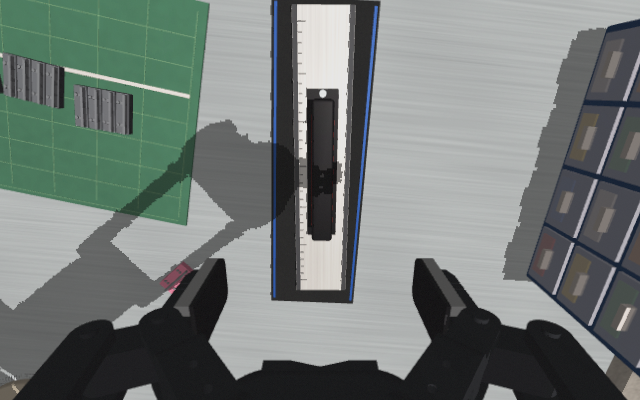

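The wrist view shows the ruler at columns 294–355, with the grip's top spanning about rows 97–240 and columns 310–335. I'll measure the grip and blade edges.

Run:
```python
from h import *
im=cv2.imread("pics/w1.png").astype(int);c=optics.get_calibration("wrist")
V=im.max(2)
for r in (20,50,75,200,220,255,275):
    row=V[r,265:385]; print(r," ".join(str(x) for x in row[::3]))
print(w([[312,98],[333,98],[311,239],[332,239],[322.5,98],[321.5,239]],.051,c).round(4))
print(w([[297,290],[343,290]],.008,c).round(4))
```

```text
20 177 181 131 174 80 42 45 46 45 89 85 149 186 191 231 225 229 229 227 230 229 231 231 231 231 231 231 230 122 90 89 44 43 44 46 45 125 143 161 185
50 181 181 94 179 72 45 44 44 45 91 86 226 228 230 230 228 230 230 228 230 230 231 231 231 231 231 231 231 92 90 43 44 43 44 44 82 188 136 179 178
75 180 179 92 182 55 43 44 44 43 51 88 229 231 231 231 230 231 231 231 231 231 231 231 231 231 231 231 231 92 91 43 43 43 44 44 198 75 181 180 181
200 100 100 65 96 28 27 30 30 43 44 120 83 211 223 71 26 29 42 46 45 45 45 33 42 226 228 228 85 46 44 46 184 47 177 178 178 179 178 176 175
220 101 102 66 175 45 44 45 45 45 45 106 82 221 218 78 20 30 39 41 40 42 43 31 39 223 222 102 83 44 42 44 146 183 183 183 182 182 183 182 183
255 182 182 66 173 43 43 44 43 45 44 43 79 212 210 214 212 214 211 213 216 216 219 215 218 218 216 82 104 44 48 108 179 178 179 180 182 179 178 179 179
275 187 187 72 170 45 44 46 42 43 43 44 78 212 212 214 213 215 212 214 216 215 218 215 218 218 216 79 43 46 173 111 180 179 177 177 177 178 180 180 179
[[ 0.5465 -0.3771  0.051 ]
 [ 0.5485 -0.397   0.051 ]
 [ 0.3993 -0.3894  0.051 ]
 [ 0.4015 -0.4123  0.051 ]
 [ 0.5475 -0.3871  0.051 ]
 [ 0.4004 -0.4008  0.051 ]]
[[ 0.304  -0.3784  0.008 ]
 [ 0.3099 -0.4386  0.008 ]]
```

Emit:
servo_tool(increments=[[0,0.4,4,0,0,0,-1],[0,0,4,0,0,0,-1],[0,0,4,0,0,0,-1],[0,0,4,0,0,0,-1],[0,0,3,0,0,0,-1]])

```text
clock: 2.15
position: [0.4721, -0.3951, 0.047]
ee_rot: [-0.001, 0.999, 0.048, -0.001]
contact_force: [-0.2, -0.9, 0.4]
width: 0.0854
gripper_force: 0.0
```

Emit:
servo_tool(increments=[[0,0,1.5,0,0,0,-1],[0,0,0.6,0,0,0,-1],[0,0,0,0,0,0,1],[0,0,0,0,0,0,1],[0,0,0,0,0,0,1]])

```text
clock: 2.65
position: [0.474, -0.3964, 0.0298]
ee_rot: [0.001, 0.999, 0.047, 0.001]
contact_force: [0.0, 0.2, 0.0]
width: 0.0439
gripper_force: 0.0
```

Emit:
servo_tool(increments=[[0,0,0,0,0,0,1],[0,0,0,0,0,0,1],[0,0,0,0,0,0,1],[0,0,0,0,0,0,1],[0,0,0,0,0,0,1]])

```text
clock: 3.15
position: [0.4739, -0.3959, 0.0296]
ee_rot: [0.001, 0.999, 0.047, 0.001]
contact_force: [-0.4, 1.2, 7.1]
width: 0.0209
gripper_force: 80.0
```

Emit:
servo_tool(increments=[[0,0,-1,0,0,0,1],[0,0,-2,0,0,0,1],[0,0,-3,0,0,0,1],[0,0,-3,0,0,0,1],[0,0,-3,0,0,0,1]])

```text
clock: 3.65
position: [0.4728, -0.395, 0.1492]
ee_rot: [-0.0, 0.999, 0.047, -0.0]
contact_force: [0.7, -0.0, -1.6]
width: 0.021
gripper_force: 78.7
```

Emit:
servo_tool(increments=[[0.2,-4,0,0,0,0,1],[0.2,-4,0,0,0,0,1],[0.2,-4,0,0,0,0,1],[0.2,-4,0,0,0,0,1],[0.2,-4,0,0,0,0,1]])

```text
clock: 4.15
position: [0.4637, -0.1937, 0.1483]
ee_rot: [-0.0, 0.999, 0.047, -0.0]
contact_force: [-0.2, 0.3, -1.5]
width: 0.021
gripper_force: 79.0
```

Emit:
servo_tool(increments=[[0.2,-4,0,0,0,0,1],[0.2,-4,0,0,0,0,1],[0.2,-4,0,0,0,0,1],[0.2,-4,0,0,0,0,1],[0,-0.5,0,0,0,-4,1]])

```text
clock: 4.65
position: [0.4551, -0.0263, 0.1483]
ee_rot: [-0.001, 0.996, 0.085, -0.001]
contact_force: [-0.5, -1.0, -1.2]
width: 0.0211
gripper_force: 79.3
```

Emit:
servo_tool(increments=[[0,0,0,0,0,-8,1],[0,0,0,0,0,-8,1],[0,0,0,0,0,-8,1],[0,0,0,0,0,-8,1],[0,0,0,0,0,-8,1]])

```text
clock: 5.15
position: [0.4564, -0.0303, 0.1483]
ee_rot: [-0.0, 0.907, 0.421, -0.0]
contact_force: [-0.4, 0.2, -2.0]
width: 0.0209
gripper_force: 79.3
```

Emit:
servo_tool(increments=[[0,0,0,0,0,-8,1],[0,0,0,0,0,-8,1],[0,0,0,0,0,-8,1],[0,0,0,0,0,-8,1],[0,0,0,0,0,-1.5,1]])

```text
clock: 5.65
position: [0.4564, -0.0303, 0.1483]
ee_rot: [-0.0, 0.749, 0.662, -0.0]
contact_force: [0.7, 0.1, -2.9]
width: 0.0209
gripper_force: 79.3
```

Run:
```python
from h import *
pose()
snap("wrist","w2.png");snap("top","t2.png")
```

```text
t 5.65 p [ 0.4564 -0.0303  0.1483] ang 82.97 tilt [-0.    -0.001 -1.   ] w 0.0209 F [ 0.73  0.05 -2.9 ] g 79.3
```

View pics/w2.png

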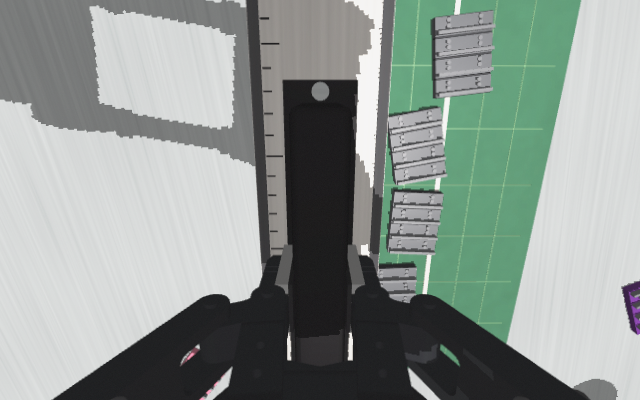

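The ruler is held square, with its far edge at about px (395,0)–(372,225). All four tracks lie beyond it on the right, and the line is at about (458,0)–(428,290).

Run:
```python
from h import *
im=cv2.imread("pics/w2.png").astype(int);c=optics.get_calibration("wrist")
for r in (20,150,220):print(r,im[r,240:276:2].max(1),im[r,366:402:2].max(1))
# line on mat, from white px
L=w([[458,0],[444,110],[428.5,285]],.003,c);print("line",L.round(4))
mid=np.array([.5628,-.0444]);n=np.array([.9926,-.1217])
print("off",((L[:,:2]-mid)@n*1000).round(1))
```

```text
20 [125 124 122 117  59  58  59  59  58  73 147 143 143 145 145 144 145 150] [149 151 152 149 244 245 245 245 165 108 106 104 104 104 190 165 165 163]
150 [126 129 129 126 125 124 124 118  60  58  57  57  59 147 143 147 150 150] [246 246 246 246 245 111 108 106 107 111 192 164  91 187 210 166 171 149]
220 [222 222 221 221 224 218 222 222 219 177  60  57  58  58  84 142 143 148] [150 147 149  59  58  58  58  61 159 160 159 156  53  73  98  99  98  98]
line [[ 0.5799  0.1026  0.003 ]
 [ 0.5684  0.0218  0.003 ]
 [ 0.5521 -0.1469  0.003 ]]
off [-0.9 -2.4  1.8]
```

Run:
```python
from h import *
c=optics.get_calibration("wrist");p,M=pose()
for z in(.122,.127):
  A=w([[247.5,20],[255.5,150],[259.5,220]],z,c);B=w([[394.5,20],[386,150],[381,220]],z,c)
  for X in(A,B):
    d=(X-p)@M; print(z,(d*1000).round(1))
```

```text
t 5.75 p [ 0.4566 -0.0304  0.1483] ang 82.78 tilt [-0. -0. -1.] w 0.0208 F [ 0.57  0.6  -1.87] g 79.3
0.122 [[110.2 -32.5  26.3]
 [ 52.  -32.3  26.3]
 [ 14.3 -32.4  26.3]]
0.122 [[110.4  33.1  26.3]
 [ 52.1  33.   26.3]
 [ 14.4  32.8  26.3]]
0.127 [[109.3 -31.5  21.3]
 [ 52.8 -31.3  21.3]
 [ 16.3 -31.4  21.3]]
0.127 [[109.4  32.1  21.3]
 [ 52.9  32.   21.3]
 [ 16.4  31.8  21.3]]
```

Emit:
servo_tool(increments=[[0,0,3.5,0,0,0,1],[0,0,3.5,0,0,0,1],[0,0,2.5,0,0,0,1],[0,0,1.5,0,0,0,1],[0,0,0.6,0,0,0,1]])

```text
clock: 6.25
position: [0.4557, -0.0302, 0.0308]
ee_rot: [-0.001, 0.75, 0.661, -0.001]
contact_force: [0.3, -0.2, -2.2]
width: 0.0209
gripper_force: 79.3
```

Emit:
servo_tool(increments=[[0,0,0,0,0,0,1],[0,0,0,0,0,0,1],[0,0,0,0,0,0,1],[0,0,0,0,0,0,1],[0,0,0,0,0,0,1]])

```text
clock: 6.75
position: [0.4573, -0.0305, 0.0329]
ee_rot: [0.001, 0.75, 0.662, 0.0]
contact_force: [-0.8, -0.2, -2.1]
width: 0.0209
gripper_force: 79.3
```

```bash
python3 -c "
from h import *
pose()"
```

```text
t 6.75 p [ 0.4573 -0.0305  0.0329] ang 82.9 tilt [-0.     0.001 -1.   ] w 0.0209 F [-0.79 -0.24 -2.15] g 79.3
```

Emit:
servo_tool(increments=[[0,0,0.18,0,0,0,1],[0,0.5,0,0,0,0,1],[0,0.6,0,0,0,0,1],[0,0.6,0,0,0,0,1],[0,0.6,0,0,0,0,1]])

```text
clock: 7.25
position: [0.4805, -0.0334, 0.0304]
ee_rot: [0.0, 0.75, 0.662, 0.0]
contact_force: [-0.1, 0.5, -1.9]
width: 0.0209
gripper_force: 79.3
```

Emit:
servo_tool(increments=[[0,0.5,0,0,0,0,1],[0,0.5,0,0,0,0,1],[0,0.5,0,0,0,0,1],[0,0.5,0,0,0,0,1],[0,0.5,0,0,0,0,1]])

```text
clock: 7.75
position: [0.5048, -0.0364, 0.0304]
ee_rot: [-0.0, 0.75, 0.662, -0.0]
contact_force: [-0.5, 0.4, -3.1]
width: 0.0209
gripper_force: 79.3
```

Emit:
servo_tool(increments=[[0,0.5,0,0,0,0,1],[0,0.5,0,0,0,0,1],[0,0.5,0,0,0,0,1],[0,0.3,0,0,0,0,1],[0,0,0,0,0,0,1]])

```text
clock: 8.25
position: [0.5232, -0.0387, 0.0305]
ee_rot: [0.0, 0.75, 0.662, 0.0]
contact_force: [0.2, 0.4, -2.6]
width: 0.0204
gripper_force: 79.2
```

Run:
```python
from h import *
p,M=pose()
n=np.array([.9926,-.1217]);print("edge",((p[:2]-[.5628,-.0444])@n*1000+32).round(2))
snap("wrist","w3.png")
```

```text
t 8.25 p [ 0.5232 -0.0387  0.0305] ang 82.9 tilt [-0.     0.001 -1.   ] w 0.0204 F [ 0.25  0.35 -2.64] g 79.2
edge -8.01
```

View pics/w3.png

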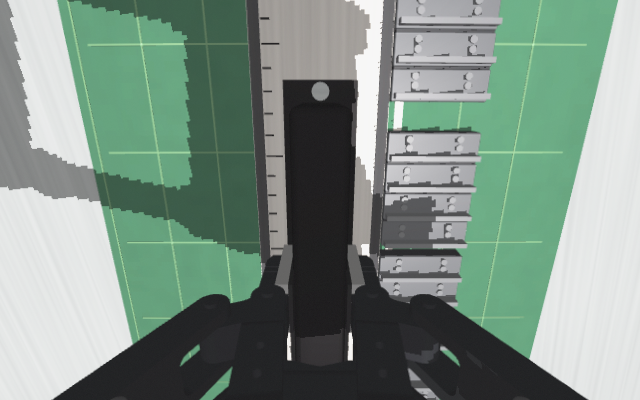

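All four sections are squared against the blade. The white line shows in the gap at about (398,115), just beyond the blade edge (~390). I'll measure that gap.

Run:
```python
from h import *
p,M=pose();c=optics.get_calibration("wrist")
im=cv2.imread("pics/w3.png").astype(int)
for r in (106,112,118,124):
    print(r,im[r,382:412].tolist() if r==112 else im[r,382:412,2].tolist())
for a,b in((394,404),):
  print(((w([[a,112],[b,112]],.003,c)-p)@M*1000).round(1), ((w([[388.5,112]],.0095,c)-p)@M*1000).round(1))
```

```text
t 8.3 p [ 0.5228 -0.0387  0.0305] ang 82.9 tilt [-0.     0.001 -1.   ] w 0.0209 F [-0.14  0.04 -2.18] g 79.3
106 [116, 116, 117, 116, 117, 120, 143, 133, 111, 112, 112, 114, 166, 247, 247, 247, 247, 247, 247, 247, 246, 159, 114, 114, 114, 114, 114, 114, 114, 114]
112 [[117, 115, 116], [117, 114, 116], [117, 114, 115], [118, 115, 116], [118, 115, 116], [130, 132, 131], [204, 217, 204], [138, 179, 113], [138, 179, 113], [138, 179, 112], [140, 180, 113], [151, 187, 127], [221, 232, 217], [247, 247, 247], [247, 247, 247], [247, 247, 247], [247, 247, 247], [247, 247, 247], [247, 247, 247], [246, 247, 247], [242, 245, 243], [141, 182, 115], [141, 181, 115], [141, 181, 114], [141, 180, 115], [141, 182, 114], [141, 182, 114], [141, 182, 114], [141, 182, 114], [141, 182, 114]]
118 [115, 115, 114, 116, 120, 150, 157, 113, 113, 113, 115, 145, 243, 247, 247, 247, 247, 247, 247, 246, 167, 115, 114, 113, 114, 114, 114, 114, 113, 113]
124 [115, 115, 115, 116, 128, 207, 113, 112, 112, 111, 96, 180, 247, 247, 247, 247, 247, 247, 247, 246, 112, 111, 111, 111, 112, 111, 111, 111, 111, 111]
[[70.4 36.  27.5]
 [70.5 40.9 27.5]] [[70.8 32.  21. ]]
```

Emit:
servo_tool(increments=[[0,0.2,0,0,0,0,1],[0,0.2,0,0,0,0,1],[0,0.15,0,0,0,0,1],[0,0.1,0,0,0,0,1],[0,0,0,0,0,0,1]])

```text
clock: 8.8
position: [0.5291, -0.0394, 0.0305]
ee_rot: [0.0, 0.75, 0.662, 0.0]
contact_force: [0.3, -0.7, -1.5]
width: 0.0208
gripper_force: 79.4
```

Run:
```python
from h import *
p,M=pose();c=optics.get_calibration("wrist")
im=snap("wrist","w4.png").astype(int)
for r in (106,112,118):print(r,im[r,380:410,0].tolist())
for a in range(388,398,2): print(a,((w([[a,112]],.003,c)-p)@M*1000).round(1))
```

```text
t 8.8 p [ 0.5291 -0.0394  0.0305] ang 82.9 tilt [-0.  0. -1.] w 0.0208 F [ 0.29 -0.73 -1.47] g 79.4
106 [116, 116, 117, 117, 117, 116, 116, 123, 193, 247, 246, 137, 114, 114, 114, 113, 114, 114, 114, 113, 115, 114, 114, 114, 115, 113, 112, 112, 112, 112]
112 [117, 116, 116, 116, 115, 116, 116, 143, 242, 247, 238, 114, 114, 114, 114, 114, 114, 114, 115, 114, 115, 114, 114, 113, 114, 112, 112, 112, 111, 112]
118 [115, 117, 116, 115, 115, 116, 120, 176, 247, 247, 166, 115, 114, 114, 114, 115, 114, 114, 114, 114, 112, 111, 112, 112, 112, 114, 114, 114, 114, 114]
388 [[70.4 33.1 27.5]]
390 [[70.4 34.1 27.5]]
392 [[70.4 35.  27.5]]
394 [[70.4 36.  27.5]]
396 [[70.4 37.  27.5]]
```

Emit:
servo_tool(increments=[[0,-0.3,0,0,0,0,1],[0,-1,0,0,0,0,1],[0,-3,0,0,0,0,1],[0,-4,-1,0,0,0,1],[0,-2,-3,0,0,0,1]])

```text
clock: 9.35
position: [0.4185, -0.0249, 0.0681]
ee_rot: [-0.005, 0.75, 0.662, -0.004]
contact_force: [-0.2, 0.5, -2.2]
width: 0.0208
gripper_force: 79.3
```

Emit:
servo_tool(increments=[[0,0,-4,0,0,0,1],[0,0,-4,0,0,0,1],[0,0,0,0,0,0,1],[0,0,0,0,0,0,1],[0,0,0,0,0,0,1]])

```text
clock: 9.85
position: [0.4248, -0.0262, 0.1492]
ee_rot: [-0.001, 0.75, 0.662, -0.001]
contact_force: [-0.5, -0.2, -3.5]
width: 0.0205
gripper_force: 79.8
```

Run:
```python
from h import *
pose()
a=snap("wrist","w5.png");b=snap("top","t5.png")
t=cv2.resize(b[150:270,235:435],None,fx=3.2,fy=3.2,interpolation=cv2.INTER_CUBIC)
cv2.imwrite("pics/c5.png",np.vstack([a[:200],t])[:,:,::-1])
```

```text
t 9.85 p [ 0.4248 -0.0262  0.1492] ang 82.9 tilt [ 0.    -0.003 -1.   ] w 0.0205 F [-0.46 -0.19 -3.55] g 79.8
```

View pics/c5.png

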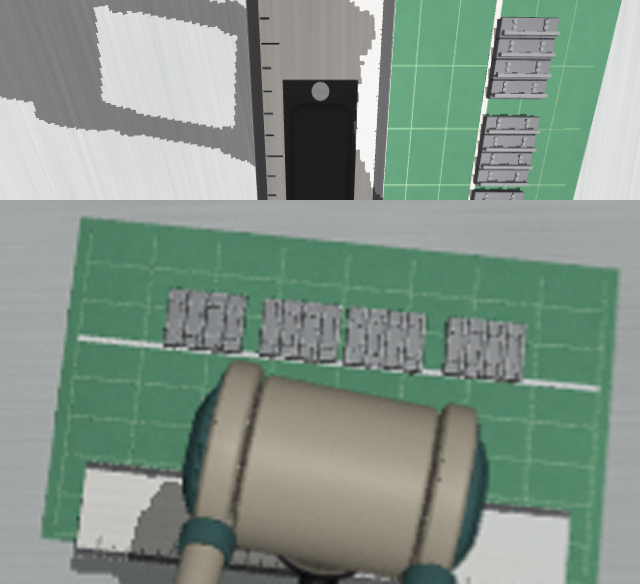

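All four near edges sit along the white line, with a thin sliver of the line still showing in front of each. I'll check this with numbers.

Run:
```python
from h import *
p,M=pose();c=optics.get_calibration("wrist")
im=cv2.imread("pics/w5.png").astype(int);m=im.min(2)
for r in range(5,300,14):
    x=np.nonzero(m[r,430:560]>215)[0]
    if len(x): 
        P=w([[430+x[0]-.5,r],[430+x[-1]+.5,r]],.003,c)[:,:2]
        print(r,430+x[0],430+x[-1],((P-[.5628,-.0444])@[.9926,-.1217]*1000).round(1))
```

```text
t 9.95 p [ 0.4251 -0.0263  0.1489] ang 82.9 tilt [ 0.    -0.004 -1.   ] w 0.0208 F [-0.21  0.02 -1.9 ] g 79.8
5 496 501 [-4.   0.7]
19 495 496 [-3.2 -1.6]
33 493 493 [-3.2 -2.4]
61 489 490 [-3.2 -1.6]
75 487 487 [-3.2 -2.4]
89 484 484 [-4.  -3.2]
103 483 486 [-3.1  0.2]
117 480 481 [-4.  -2.3]
131 478 478 [-3.9 -3.1]
145 476 477 [-3.9 -2.1]
173 472 473 [-3.8 -2. ]
187 470 474 [-3.7  0.8]
201 468 469 [-3.7 -1.8]
215 466 467 [-3.6 -1.7]
229 464 465 [-3.5 -1.6]
243 462 463 [-3.4 -1.5]
257 460 559 [-3.3 94.9]
271 556 559 [94.6 98.6]
285 456 559 [ -3.  102.3]
299 549 559 [ 94.8 106.2]
```

Emit:
servo_tool(increments=[[0,0,0,0,0,8,1],[0,0,0,0,0,8,1],[0,0,0,0,0,8,1],[0,0,0,0,0,8,1],[0,0,0,0,0,8,1]])

```text
clock: 10.45
position: [0.4257, -0.0265, 0.149]
ee_rot: [-0.001, 0.932, 0.363, -0.001]
contact_force: [0.7, 0.2, -1.7]
width: 0.0207
gripper_force: 79.5
```

Emit:
servo_tool(increments=[[0,0,0,0,0,8,1],[0,0,0,0,0,8,1],[0,0,0,0,0,8,1],[0,0,0,0,0,8,1],[0,0,0,0,0,7.5,1]])

```text
clock: 10.95
position: [0.4258, -0.0265, 0.149]
ee_rot: [-0.0, 1.0, 0.027, -0.002]
contact_force: [-0.3, 0.2, -2.6]
width: 0.0208
gripper_force: 79.5
```

Emit:
servo_tool(increments=[[0.2,3.7,0,0,0,0,1],[0.2,3.7,0,0,0,0,1],[0.2,3.7,0,0,0,0,1],[0.2,3.7,0,0,0,0,1],[0.2,3.7,0,0,0,0,1]])

```text
clock: 11.45
position: [0.4468, -0.2117, 0.1488]
ee_rot: [-0.001, 1.0, 0.03, -0.001]
contact_force: [0.9, 0.4, -3.2]
width: 0.0207
gripper_force: 79.7
```

Emit:
servo_tool(increments=[[0.2,3.7,0,0,0,0,1],[0.2,3.7,0,0,0,0,1],[0.2,3.7,0,0,0,0,1],[0.2,3.7,0,0,0,0,1],[0.2,3.7,0,0,0,0,1]])

```text
clock: 11.95
position: [0.4679, -0.3957, 0.1483]
ee_rot: [-0.001, 1.0, 0.03, -0.001]
contact_force: [0.9, 0.4, -2.3]
width: 0.021
gripper_force: 79.7
```

Emit:
servo_tool(increments=[[0,0,3,0,0,0,1],[0,0,3,0,0,0,1],[0,0,3,0,0,0,1],[0,0,1.5,0,0,0,1],[0,0,0,0,0,0,1]])

```text
clock: 12.45
position: [0.4662, -0.3925, 0.0409]
ee_rot: [-0.004, 1.0, 0.03, -0.003]
contact_force: [0.4, -0.0, -2.4]
width: 0.0206
gripper_force: 79.7
```

Run:
```python
from h import *
pose()
```

```text
t 12.45 p [ 0.4662 -0.3925  0.0409] ang 3.39 tilt [-0.006 -0.007 -1.   ] w 0.0206 F [ 0.41 -0.01 -2.36] g 79.7
```

Emit:
servo_tool(increments=[[0,0,0.5,0,0,0,1],[0,0,0.3,0,0,0,1],[0,0,0,0,0,0,1],[0,0,0,0,0,0,1],[0,0,0,0,0,0,1]])

```text
clock: 12.95
position: [0.4688, -0.3951, 0.0383]
ee_rot: [0.001, 1.0, 0.03, 0.0]
contact_force: [0.6, 1.0, -1.7]
width: 0.021
gripper_force: 79.7
```

Emit:
servo_tool(increments=[[0,0,0.4,0,0,0,1],[0,0,0.3,0,0,0,1],[0,0,0.2,0,0,0,1],[0,0,0,0,0,0,1],[0,0,0,0,0,0,1]])

```text
clock: 13.45
position: [0.4685, -0.3948, 0.0296]
ee_rot: [0.0, 1.0, 0.03, 0.0]
contact_force: [-1.4, 1.8, 5.5]
width: 0.0203
gripper_force: 80.9
```

Down on the mat. Now to release it and retreat upward.

Emit:
servo_tool(increments=[[0,0,0,0,0,0,-0.3],[0,0,0,0,0,0,-1],[0,0,0,0,0,0,-1],[0,0,0,0,0,0,-1],[0,0,0,0,0,0,-1]])

```text
clock: 13.95
position: [0.4685, -0.3948, 0.0284]
ee_rot: [-0.0, 1.0, 0.03, -0.0]
contact_force: [0.3, 0.7, -0.1]
width: 0.0853
gripper_force: 0.0
```

Emit:
servo_tool(increments=[[0,0,0,0,0,0,-1],[0,0,0,0,0,0,-1],[0,0,-1,0,0,0,-1],[0,0,-3,0,0,0,-1],[0,0,-4,0,0,0,-1]])

```text
clock: 14.45
position: [0.4675, -0.3937, 0.1081]
ee_rot: [-0.002, 1.0, 0.03, -0.001]
contact_force: [0.2, 0.1, 1.0]
width: 0.0854
gripper_force: 0.0
```

Emit:
servo_tool(increments=[[0,0,-4,0,0,0,-1],[0,0,-4,0,0,0,-1],[0,0,-4,0,0,0,-1],[-3,2,0,0,0,0,-1],[-3,3,0,0,0,0,-1]])

```text
clock: 14.95
position: [0.4122, -0.4479, 0.2318]
ee_rot: [0.002, 1.0, 0.031, 0.002]
contact_force: [-0.4, -0.2, -0.1]
width: 0.0852
gripper_force: 0.0
```

Emit:
servo_tool(increments=[[-3,3,0,0,0,0,-1],[-3,3,0,0,0,0,-1],[-3,3,0,0,0,0,-1],[-3,3,0,0,0,0,-1],[0,0,0,0,0,0,-1]])

```text
clock: 15.45
position: [0.2948, -0.5794, 0.2289]
ee_rot: [0.002, 1.0, 0.027, -0.001]
contact_force: [0.2, 0.3, 0.1]
width: 0.0856
gripper_force: 0.0
```

Run:
```python
from h import *
pose()
b=snap("top","t6.png")
c=optics.get_calibration("top")
finder_=finder.tip_of("ruler_grip","top")
for d in finder_: print(round(d["p"],2),w([d["at"]],.035,c)[0].round(4))
cv2.imwrite("pics/c6.png",cv2.resize(b[90:340,130:530],None,fx=2,fy=2,interpolation=cv2.INTER_CUBIC)[:,:,::-1])
```

```text
t 15.45 p [ 0.2948 -0.5794  0.2289] ang 3.09 tilt [-0.002  0.003 -1.   ] w 0.0856 F [0.18 0.32 0.09] g 0.0
0.73 [ 0.47   -0.3979  0.035 ]
```

View pics/c6.png

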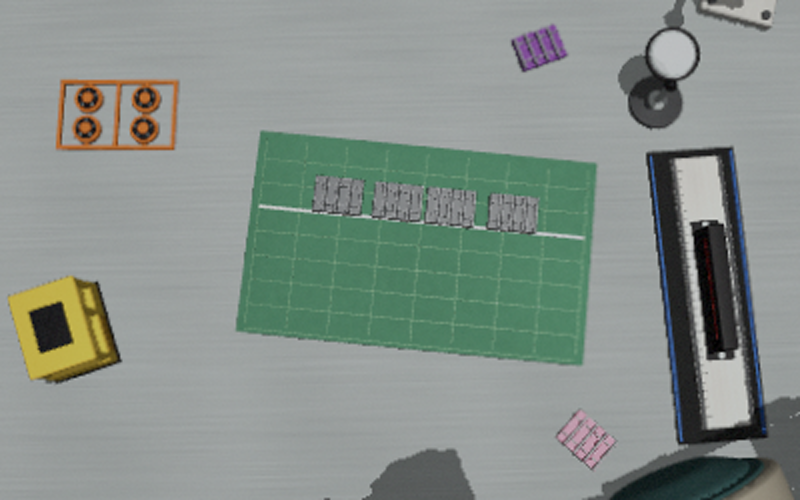

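The four tracks (crop px 338–512, about 195–213) stand in a row on the line. The ruler is flat on its mat at (713,290), and the cab, wheel set and loupe haven't moved. Handing in.

```bash
python3 -c "
from h import *
print(manip.sign_off())"
```

```text
the job is handed in; nothing more can be done
None
```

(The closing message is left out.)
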